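Open the sanitiser's push-and-turn cap for the slicer wash

ROBOT

A 6-joint arm with a two-finger parallel gripper is mounted at the origin on the work surface. World frame = base frame: x ahead of the robot, y to its left, z up, the work surface at z = 0. Lengths are in m, angles in degrees, forces in N, time in s.
With the tool pointing down it reaches from about 0.325 to 0.9 m from the base axis. Payload 6.1 kg.
Tool frame: the origin (TCP) lies midway between the tips of the shut fingers; the grasp point (between the pads) lies 19 mm behind it (manip.tcp_to_grasp is the distance from the TCP to the grasp point, in m); z points along the fingers, y is the line along which they close (so a half turn about z gives the same grasp; the last joint's range is limited). The gripper opens to 87 mm and grips with 3 to 60 N. Pads are 19 mm wide; open, the fingers measure 117 mm over their backs; the gripper's body (75 mm by 190 mm) begins 51 mm behind the grasp point.
Start: joints at [57.806, 12.628, 87.462, -0, 79.91, -7.225], TCP at [0.264, 0.567, 0.223] pointing down, gripper open.
Joint ranges: [-170.65, 170.65], [-52.31, 119.04], [5.05, 147.46], [-71.25, 251.25], [11.57, 151.72], [-153.62, 153.62]. Speed limits (degrees/s): [147.25, 147.25, 172.46, 180, 180, 180].

INTERFACE

Orientations are given as a 3x3 rotation matrix whose columns are the frame's x, y, z axes.
In Python, from cell import manip gives the robot as it stands.
- The arm moves only by the tool send_rows, never from a script. Its argument "plan" is a list that holds one entry, the list of rows, each a list of 6 numbers: the shift along the tool's x, y, z in units of 25 mm (1.0 is 25 mm), then the turn, a rotation vector about the tool's x, y, z in units of 180 degrees (1.0 is 180 degrees). A call has 1 to 5 rows; each row shifts and turns the commanded pose from where the row before left it, along the tool's axes as they then stand; what a row does not reach is not made up. A row lasts 1/8 s, in which the tool goes at most 62.5 mm and 10.7 degrees, less where a joint would pass 70% of its speed; a pose out of reach is approached as far as the arm can. A call with a number of a shift or a turn outside -1 to 1 is refused whole. A call with a gripper value outside its range is refused whole. "hand" is the gripper command: -1 is fully open, 1 is shut, values between are in proportion, set as the call begins (left out, the last holds). The fingers move at their own pace and stop on an object; the grip force is fixed at half the most. Time passes only in rows, so rows that do not move let the fingers close. It gives the time, the measured TCP pose, the force, the opening and the grip force at its end, in the units of the state.
- manip.sense(): the state, without advancing time (a new reading comes with each control period).
- manip.grab_frame(name): name is "side" or "top" or "wrist"; returns (picture, depth): 480x640x3 uint8, blue, green, red; 480x640 float32, m along the optical axis (not along the pixel's ray), 0 where there is no reading.
- manip.camera_info(name): a dict with "fx", "fy", "cx", "cy" (pixels), "k1" (the pictures are not rectified: a ray, as slopes to the right and down, at radius r is drawn at 1 + k1 r^2 times it, then the intrinsics apply), "camera_from_world" (4x4, takes a point from world to camera coordinates). Camera axes: x right, y down, z forward; pixel columns grow to the right and rows downward; lengths in m; the calibration is good to about 2 mm. A picture is of the moment at which its call begins: read the wrist's pose just before it. camera_info takes no time and is no camera call; for the wrist camera it gives the pose at the moment of the call.
- manip.close_job(): hands the job in; it is judged then, once.
Trained networks look in the newest picture that a camera, given by its name, has taken for a name from the list of things; names that differ only in an ending like _2 or _b are one class to them, and where a whole thing is asked for, a point or a joint stands for the part that bears it (a point fixed in the world has none). Each returns a list of dicts, best first, with "score" (0 to 1); they miss things now and then, are a little off and sometimes report something else, mostly with a low value. They report only what shows in the picture. A call takes as long as a camera call. They do not tell look-alikes from the thing itself.
- manip.look_for(query, camera): "rect" ([left, top, right, bottom] in pixels, round what is visible of it).
- manip.trace(query, camera): "mask" (480x640 bool, what is visible of it) and "rect" ([left, top, right, bottom] in pixels, round what is visible of it).
The state is a dict: "time": time; "joint_positions": joint angles; "joint_velocities": joint speeds; "effort": joint torques, N m; "position": TCP position; "tool_rot": TCP orientation; "contact_force": force on the tool from outside, world axes, zero at the start; "moment": the same for the moment, N m; "grip_width": finger opening in m; "grasp_force": force on a finger pad.
Only numpy, scipy, OpenCV 4.12 (cv2) and the standard library are available. Lean on these libraries where they do the work, as an engineer would, in place of code of your own. Each camera call takes 0.05 s, during which the arm holds its last target. There are 200 camera calls.

TASK

The slicer is due for its wash: open the white sanitiser bottle in the steel bottle rack. Press its red safety cap down, keep it pressed while you twist it a quarter turn anticlockwise, and lift it off, leaving the bottle standing in its pocket and everything else on the counter where it is. Finish while still holding the cap, upright and still, about a hand's breadth straight above the bottle's mouth so that it drips back into the bottle; do not put it down or let go.

Things in the scene. Friction and masses are not known exactly. Their poses are not given: they have to be found in the camera images.
- cap_center (a point): Centre (half-way up, on the axis) of the red push-and-turn safety cap locked on the white bottle: round, ribbed, 48 mm in diameter, 31 mm tall, 40 g, flat top with white arrows 15.5 mm above this point; z points up out of the top.
- cap: The same cap; origin on its axis at its lower rim. Kept pressed 4 to 5 mm it turns anticlockwise seen from above (positive about z): between 70 and 115 degrees of turn its two inner lugs are clear of the neck's hooks and it lifts straight off; a stop ends the turn at about 125 degrees. Unpressed or turned less it stays hooked and would take the bottle along.
- liner (a joint): How far the red cap is pressed down on the bottle, on its inner spring disc: about 0 as it sits, 0.006 m at the end stop, about -0.0035 when the cap is off. Pressing takes about 5 N to start, 8 N at 3 mm, 12 N at 6 mm. It must be at least 3 mm down to turn.
- bottle: White square plastic bottle of sanitiser concentrate, 64 x 64 mm, shoulder from 112 to 130 mm, neck to 160 mm, 0.4 to 0.8 kg, loose in its rack pocket. Origin at the centre of its underside, z up.
- bottle_mouth (a point): Centre of the bottle's mouth, at the top of its neck, 160 mm above the bottle's underside; the cap's centre lies 2.5 mm below it while the cap is on, and its lower rim 18 mm below it.
- rack: Stainless rack fixed to the counter, 100 x 300 mm, with three square pockets in a row along its y axis, 95 mm apart, rims 49 mm above the counter, floor 4 mm thick; each pocket is 67 mm wide inside and keeps a bottle from turning. Origin at the centre of its underside. The white bottle may stand in any of the pockets.
- degreaser: Green square bottle with a black cap in the rack, 64 x 64 x 150 mm, origin at the centre of its underside. Leave it alone.
- descaler: Blue square bottle with a yellow cap in the rack, 64 x 64 x 150 mm, origin at the centre of its underside. Leave it alone.
- beaker: Clear measuring mug, 80 mm wide, 95 mm tall, near the rack on the robot's side; origin at the centre of its underside. Leave it alone.
- brush: Cleaning brush 190 mm long lying beyond the rack; origin under its middle. Leave it alone.
- jam: Red jam jar, 68 mm wide, 105 mm tall, right of the rack; origin at the centre of its underside. Leave it alone.
- tin: Tin can, 74 mm wide, 90 mm tall, right of the rack; origin at the centre of its underside. Leave it alone.
- terminal: White card terminal, 150 x 75 x 22 mm, left of the rack; origin at the centre of its underside. Leave it alone.
Mind the look-alikes: they are no part of the job. There is more than one size of the cap; the job needs the middle-sized.

How it is judged (in metres and radians):
On the way, in this order (a step that is already met when the one before it is completed fails the run):
1. the cap is pressed down at least 2 mm on the bottle, before it is turned (value of joint liner above 0.002 m and angle between the x axis of cap and the x axis of bottle, either way round below 0.6 rad and z of cap in the frame of bottle below 0.1405 m), for 0.05 s.
2. the cap is turned 45 degrees or more while still on the neck (angle between the x axis of cap and the x axis of bottle, either way round above 0.8 rad and z of cap in the frame of bottle below 0.15 m and horizontal distance between cap and bottle below 0.006 m), for 0.05 s.
At the end, for the whole second after the job is handed in: The cap is in the fingers, still, upright within 17 degrees, its lower rim 30 to 160 mm above the mouth and its axis within 25 mm of the mouth's, not touching the bottle; the bottle stands upright at rest in its pocket, within 10 mm of where it stood (z of cap in the frame of bottle_mouth between 0.03 and 0.16 m and horizontal distance between cap_center and bottle_mouth below 0.025 m and angle between cap's own z axis and vertical below 0.3 rad and linear speed of each of cap, bottle below 0.03 m/s and contact force between cap and the fingers above 1 N and contact force between cap and bottle below 0.05 N and angle between bottle's own z axis and vertical below 0.06 rad and distance of bottle from where it was at the start of the episode below 0.01 m); the arm keeps its last pose, push and grip.
It fails at once if the bottle is lifted out of its pocket (distance of bottle from where it was at the start of the episode above 0.035 m).
It fails at once if another bottle in the rack is disturbed (distance of any of degreaser, descaler from where it was at the start of the episode above 0.02 m).
It fails at once if another thing on the counter is moved by 30 mm or knocked over (distance of any of beaker, brush, jam, tin, terminal from where it was at the start of the episode above 0.03 m).
It also fails if it takes over 38 s, if anything falls off the work surface, if the arm or the gripper's body presses on something with over 40 N, if the wrist force passes 120 N, or if a joint passes its speed limit or range.

## Working session

There is one attempt and no reset: what is moved stays moved. The work goes in short steps, Python scripts to look and compute and a tool call to move; the robot and the scene stay as the last step left them, time stands still between calls to the robot, and variables do not carry over. Pictures are saved under pics/ and viewed, at most 10 in all, crops included, and the job is handed in when it is done.

Besides the shell and the picture viewer there is one more tool, called after "Emit:" as name([rows], argument=value, ...), one row to a line, values as JSON. send_rows: Moves the arm, as the interface text tells. Shifts and turns lie within -1 to 1; 1 stands for 25 mm of shift or 180 degrees of turn. Its arguments: {"type":"object","properties":{"plan":{"type":"array"},"hand":{"type":"number"}},"required":["plan"]}

```bash
mkdir -p pics
cat > h.py <<'E'
from cell import manip
import numpy as np, cv2
def ray_pts(name, px, d, info=None):
    c=info or manip.camera_info(name); px=np.atleast_2d(px).astype(float); d=np.atleast_1d(d)
    a=(px-[c['cx'],c['cy']])/[c['fx'],c['fy']]; u=a.copy()
    for _ in range(10): u=a/(1+c['k1']*(u**2).sum(1,keepdims=True))
    P=np.c_[u*d[:,None],d,np.ones(len(d))]
    return (np.linalg.inv(c['camera_from_world'])@P.T).T[:,:3]
E
python3 - <<'E'
from h import *
s=manip.sense(); print(s['time'],s['position'],s['tool_rot'])
for n in('top','side'):
    im,d=manip.grab_frame(n); cv2.imwrite(f'pics/{n}0.png',im); np.save(f'{n}_d.npy',d); cv2.imwrite(f'{n}.png',im)
    c=manip.camera_info(n); print(n,np.linalg.inv(c['camera_from_world'])[:3,3].round(3))
    for q in('cap','bottle','rack'):
        for r in manip.trace(q,n)[:4]:
            m=r['mask']&(d>0); v,u=np.nonzero(m); P=ray_pts(n,np.c_[u,v],d[v,u]) if len(u) else np.zeros((1,3))
            print(q,round(r['score'],2),np.round(r['rect']),'med',np.median(P,0).round(3),'max',np.percentile(P,97,axis=0).round(3),'min',np.percentile(P,3,axis=0).round(3))
E
```

```text
0.0 [0.26349276 0.56605183 0.22139832] [[-9.06521823e-01  4.22157593e-01 -1.07312462e-03]
 [ 4.22158872e-01  9.06520328e-01 -1.66767917e-03]
 [ 2.68785858e-04 -1.96481664e-03 -9.99998034e-01]]
top [0.377 0.003 1.282]
cap 0.73 [317. 284. 346. 312.] med [ 0.404 -0.029  0.043] max [ 0.431 -0.     0.048] min [ 0.375 -0.058  0.038]
cap 0.63 [390. 203. 415. 228.] med [ 0.583 -0.192  0.175] max [ 0.607 -0.171  0.179] min [ 0.562 -0.216  0.144]
cap 0.46 [425. 178. 442. 192.] med [ 0.685 -0.291  0.02 ] max [ 0.701 -0.278  0.025] min [ 0.671 -0.306  0.004]
bottle 0.22 [450. 210. 485. 247.] med [ 0.566 -0.358  0.086] max [ 0.601 -0.331  0.093] min [ 0.537 -0.396  0.002]
rack 0.88 [299. 212. 418. 258.] med [ 0.55  -0.066  0.004] max [0.618 0.046 0.049] min [ 0.521 -0.238 -0.002]
side [ 0.322 -0.766  0.954]
cap 0.93 [348. 275. 370. 303.] med [ 0.579 -0.204  0.175] max [ 0.601 -0.176  0.179] min [ 0.56  -0.218  0.15 ]
cap 0.81 [407. 353. 424. 369.] med [ 0.681 -0.298  0.019] max [ 0.699 -0.281  0.024] min [ 0.668 -0.31   0.001]
cap 0.67 [240. 276. 274. 308.] med [ 0.398 -0.046  0.042] max [ 0.429 -0.003  0.047] min [ 0.367 -0.066  0.002]
cap 0.28 [304. 223. 339. 272.] med [ 0.553 -0.023  0.115] max [0.59  0.013 0.155] min [ 0.529 -0.041  0.054]
bottle 0.67 [337. 297. 375. 339.] med [ 0.569 -0.221  0.104] max [ 0.611 -0.175  0.131] min [ 0.549 -0.228  0.049]
rack 0.84 [295. 257. 387. 366.] med [ 0.544 -0.178  0.007] max [0.625 0.021 0.049] min [ 0.517 -0.247 -0.   ]
rack 0.54 [346. 276. 372. 307.] med [ 0.579 -0.203  0.175] max [ 0.604 -0.174  0.179] min [ 0.56  -0.218  0.148]
```

Run:
```python
from h import *
a=cv2.imread('top.png')[160:330,270:500]; b=cv2.imread('side.png')[200:390,220:440]
z=lambda i:cv2.resize(i,(400,int(400*i.shape[0]/i.shape[1])),interpolation=cv2.INTER_CUBIC)
a,b=z(a),z(b); h=max(len(a),len(b)); o=np.zeros((h,800,3),np.uint8); o[:len(a),:400]=a; o[:len(b),400:]=b; cv2.imwrite('pics/crop1.png',o)
d=np.load('top_d.npy'); 
# rack yaw via cap of tall points near the bottle
v,u=np.nonzero(d>0); P=ray_pts('top',np.c_[u,v],d[v,u])
m=(np.abs(P[:,0]-.585)<.06)&(np.abs(P[:,1]+.193)<.06)&(P[:,2]>.165); print('captop',P[m].mean(0),cv2.minEnclosingCircle(P[m][:,:2].astype(np.float32)))
for n in('degreaser','descaler','beaker','jam','tin'):
    for r in manip.trace(n,'top')[:1]:
        mm=r['mask']&(d>0); v2,u2=np.nonzero(mm); Q=ray_pts('top',np.c_[u2,v2],d[v2,u2]); t=Q[Q[:,2]>np.percentile(Q[:,2],95)-.01] if len(Q) else Q
        print(n,r['score'],np.median(t,0).round(3))
m=(P[:,2]>.043)&(P[:,2]<.053)&(P[:,0]>.5)&(P[:,0]<.66)&(P[:,1]<.09)&(P[:,1]>-.27); print('rack rim',cv2.minAreaRect(P[m][:,:2].astype(np.float32)))
```

```text
captop [ 0.58458644 -0.19310403  0.17549517] ((0.5853838324546814, -0.19448305666446686), 0.02529229037463665)
degreaser 0.74 [ 0.566 -0.005  0.153]
descaler 0.66 [ 0.584 -0.194  0.176]
beaker 0.72 [ 0.457 -0.162  0.093]
jam 0.79 [ 0.421 -0.375  0.104]
tin 0.95 [ 0.571 -0.367  0.089]
rack rim ((0.5770821571350098, -0.1000586748123169), (0.07201384007930756, 0.26374468207359314), 6.077527046203613)
```

View pics/crop1.png

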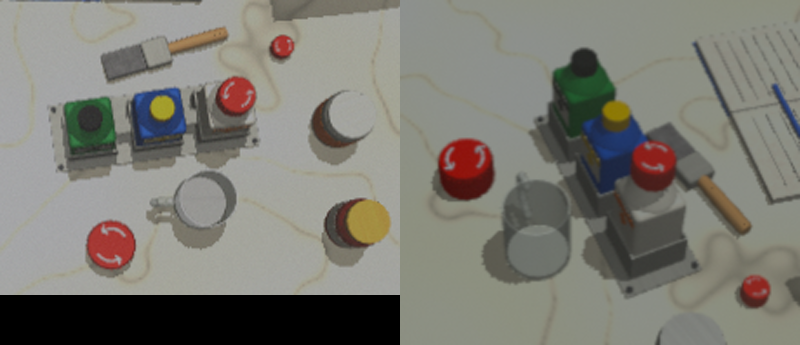

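Red caps seen in the top view: a large loose one at (331,298), a small loose one at (433,185), and one on the white bottle at (402,215). The last one is the target: it measures about 50 mm across, it's the middle size, and it sits on the neck of the white bottle in the rack. The crop confirms this. I'm moving above it now.

Emit:
send_rows([
  [[-0.5,-0.45,-0.4,0,0,0],[-0.98,-0.88,-0.4,0,0,0],[-0.98,-0.88,-0.4,0,0,0],[-0.98,-0.88,-0.4,0,0,0],[-0.98,-0.88,0,0,0,0]],
], hand=-1)

```text
time: 1.27
position: [0.3232, 0.4286, 0.2646]
tool_rot: [[-0.906, 0.422, 0.002], [0.422, 0.906, 0.002], [-0.001, 0.003, -1.0]]
contact_force: [0.1, 0.4, 0.4]
grip_width: 0.0871
grasp_force: 0.0
```

Emit:
send_rows([
  [[-0.98,-0.88,0,0,0,0],[-0.98,-0.88,0,0,0,0],[-0.98,-0.88,0,0,0,0],[-0.98,-0.88,0,0,0,0],[-0.98,-0.88,0,0,0,0]],
])

```text
time: 1.9
position: [0.3872, 0.2767, 0.2634]
tool_rot: [[-0.906, 0.422, 0.001], [0.422, 0.906, 0.0], [-0.001, 0.001, -1.0]]
contact_force: [-0.1, 0.2, 0.1]
grip_width: 0.0867
grasp_force: 0.0
```

Emit:
send_rows([
  [[-0.98,-0.88,0,0,0,0],[-0.98,-0.88,0,0,0,0],[-0.98,-0.88,0,0,0,0],[-0.98,-0.88,0,0,0,0],[-0.98,-0.88,0,0,0,0]],
])

```text
time: 2.52
position: [0.4515, 0.1253, 0.2634]
tool_rot: [[-0.906, 0.423, 0.001], [0.423, 0.906, -0.0], [-0.001, 0.0, -1.0]]
contact_force: [-0.3, -0.1, 0.7]
grip_width: 0.0866
grasp_force: 0.0
```

Emit:
send_rows([
  [[-0.98,-0.88,0,0,0,0],[-0.98,-0.88,0,0,0,0],[-0.98,-0.88,0,0,0,0],[-0.98,-0.88,0,0,0,0],[-0.5,-0.45,0,0,0,0]],
])

```text
time: 3.15
position: [0.5097, -0.0115, 0.2632]
tool_rot: [[-0.906, 0.424, 0.001], [0.424, 0.906, -0.0], [-0.001, -0.0, -1.0]]
contact_force: [-0.3, 0.3, -0.0]
grip_width: 0.0871
grasp_force: 0.0
```

Emit:
send_rows([
  [[0,0,0,0,0,0.055],[0,0,0,0,0,0.055],[0,0,0,0,0,0.055],[0,0,0,0,0,0.055],[0,0,0,0,0,0.055]],
])

```text
time: 3.78
position: [0.5092, -0.0094, 0.263]
tool_rot: [[-0.263, 0.965, 0.0], [0.965, 0.263, 0.0], [0.0, 0.0, -1.0]]
contact_force: [0.1, -0.0, 0.2]
grip_width: 0.0871
grasp_force: 0.0
```

Emit:
send_rows([
  [[0,0,0,0,0,0.055],[0,0,0,0,0,0.055],[0,0,0,0,0,0.055],[0,0,0,0,0,0.03],[0,0,0,0,0,0]],
])

```text
time: 4.4
position: [0.5094, -0.0094, 0.2629]
tool_rot: [[0.334, 0.943, 0.0], [0.943, -0.334, 0.0], [0.0, 0.0, -1.0]]
contact_force: [0.1, -0.3, 0.4]
grip_width: 0.0876
grasp_force: 0.0
```

Emit:
send_rows([
  [[-0.84,0.76,0,0,0,0],[-0.84,0.76,0,0,0,0],[-0.84,0.76,0,0,0,0],[-0.84,0.76,0,0,0,0],[-0.84,0.76,0,0,0,0]],
])

```text
time: 5.03
position: [0.5641, -0.141, 0.2628]
tool_rot: [[0.333, 0.943, 0.0], [0.943, -0.333, 0.0], [0.0, 0.0, -1.0]]
contact_force: [1.0, -0.7, -0.7]
grip_width: 0.0873
grasp_force: 0.0
```

Emit:
send_rows([
  [[-0.84,0.76,0,0,0,0],[-0.84,0.76,0,0,0,0],[0,0,0,0,0,0],[0,0,0,0,0,0]],
])

```text
time: 5.52
position: [0.5854, -0.192, 0.2625]
tool_rot: [[0.334, 0.943, -0.0], [0.943, -0.334, 0.001], [0.0, -0.001, -1.0]]
contact_force: [0.5, 0.4, -0.2]
grip_width: 0.0871
grasp_force: 0.0
```

Run:
```python
from h import *
s=manip.sense(); print(s['time'],s['position'],s['contact_force']); R=np.array(s['tool_rot']); p=np.array(s['position'])
c=manip.camera_info('wrist'); im,d=manip.grab_frame('wrist'); cv2.imwrite('pics/w1.png',im)
for r in manip.trace('cap','wrist')[:3]: print(r['score'],np.round(r['rect']))
v,u=np.nonzero(d>0); P=ray_pts('wrist',np.c_[u,v],d[v,u],c)
m=(np.hypot(P[:,0]-.585,P[:,1]+.193)<.05)&(P[:,2]>.165)&(P[:,2]<.19)
Q=P[m]; print(len(Q),cv2.minEnclosingCircle(Q[:,:2].astype(np.float32)),np.median(Q,0))
(x,y),r=cv2.minEnclosingCircle(Q[:,:2].astype(np.float32)); print('tool delta',R.T@(np.array([x,y,.147])-p)/.025)
```

```text
5.525 [ 0.58538974 -0.19204989  0.26245543] [ 0.52670014  0.40919238 -0.16854617]
0.92 [291. 194. 364. 272.]
0.67 [ 50.  69. 137. 142.]
0.65 [431. 236. 465. 266.]
4542 ((0.5836501121520996, -0.19273939728736877), 0.02476891502737999) [ 0.58431728 -0.19069786  0.1789426 ]
tool delta [-0.0513301  -0.05337456  4.61823015]
```

View pics/w1.png

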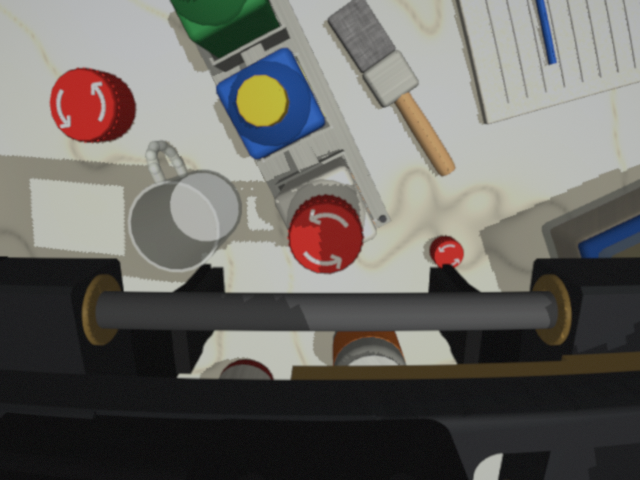

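The wrist view shows the cap at (326,233), between the fingers and about 1 mm off centre. I'll go down, then grip.

Emit:
send_rows([
  [[-0.03,-0.04,0.95,0,0,0],[0,0,0.95,0,0,0],[0,0,0.95,0,0,0],[0,0,0.95,0,0,0],[0,0,0.8,0,0,0]],
])

```text
time: 6.25
position: [0.5843, -0.1921, 0.1468]
tool_rot: [[0.334, 0.943, -0.0], [0.943, -0.334, 0.0], [0.0, -0.0, -1.0]]
contact_force: [-0.5, -0.5, 0.1]
grip_width: 0.0868
grasp_force: 0.0
```

Emit:
send_rows([
  [[0,0,0,0,0,0],[0,0,0,0,0,0],[0,0,0,0,0,0],[0,0,0,0,0,0],[0,0,0,0,0,0]],
], hand=1)

```text
time: 6.88
position: [0.5845, -0.193, 0.1481]
tool_rot: [[0.335, 0.942, 0.0], [0.942, -0.335, -0.0], [-0.0, 0.0, -1.0]]
contact_force: [-2.5, -0.2, 3.8]
grip_width: 0.0477
grasp_force: 30.0
```

Emit:
send_rows([
  [[0,0,0,0,0,0],[0,0,0,0,0,0],[0,0,0,0,0,0],[0,0,0,0,0,0]],
])

```text
time: 7.38
position: [0.5846, -0.193, 0.1478]
tool_rot: [[0.335, 0.942, 0.0], [0.942, -0.335, -0.0], [-0.0, 0.0, -1.0]]
contact_force: [-2.2, 0.0, 5.3]
grip_width: 0.0473
grasp_force: 30.0
```

Emit:
send_rows([
  [[0,0,0.06,0,0,0],[0,0,0.06,0,0,0],[0,0,0.04,0,0,0],[0,0,0,0,0,0],[0,0,0,0,0,0]],
])

```text
time: 8.0
position: [0.5849, -0.1931, 0.1446]
tool_rot: [[0.335, 0.942, 0.001], [0.942, -0.335, -0.0], [-0.0, 0.001, -1.0]]
contact_force: [-3.2, 1.4, 8.7]
grip_width: 0.0473
grasp_force: 30.0
```

Emit:
send_rows([
  [[0,0,0.06,0,0,0],[0,0,0,0,0,0],[0,0,0,0,0,0]],
])

```text
time: 8.38
position: [0.585, -0.1931, 0.1434]
tool_rot: [[0.335, 0.942, 0.001], [0.942, -0.335, -0.001], [-0.0, 0.001, -1.0]]
contact_force: [-3.2, 1.8, 10.0]
grip_width: 0.0476
grasp_force: 30.0
```

Emit:
send_rows([
  [[0,0,0,0,0,-0.03],[0,0,0,0,0,-0.03],[0,0,0,0,0,-0.03],[0,0,0,0,0,-0.03],[0,0,0,0,0,-0.03]],
])

```text
time: 9.0
position: [0.586, -0.1935, 0.1438]
tool_rot: [[-0.132, 0.991, 0.004], [0.991, 0.132, -0.001], [-0.002, 0.003, -1.0]]
contact_force: [-0.4, -0.0, 8.7]
grip_width: 0.0474
grasp_force: 30.0
```

Emit:
send_rows([
  [[0,0,0.03,0,0,-0.03],[0,0,0.01,0,0,-0.03],[0,0,0,0,0,-0.03],[0,0,0,0,0,-0.03],[0,0,0,0,0,-0.03]],
])

```text
time: 9.62
position: [0.5859, -0.1935, 0.143]
tool_rot: [[-0.568, 0.823, 0.003], [0.823, 0.568, -0.001], [-0.003, 0.002, -1.0]]
contact_force: [-2.1, 0.6, 10.4]
grip_width: 0.0475
grasp_force: 30.0
```

Run:
```python
from h import *
s=manip.sense(); print(s['moment'],s['contact_force'],s['joint_positions'])
im,d=manip.grab_frame('wrist'); cv2.imwrite('pics/w2.png',cv2.resize(im[150:300,230:430],(800,600)))
```

```text
[ 0.13035877  0.38968592 -0.08826953] [-2.07244689  0.55185414 10.36146256] [-2.56013792e+01  1.51556706e+01  9.32625903e+01  1.30445165e-02
  7.13748495e+01 -6.02075107e+01]
```

View pics/w2.png

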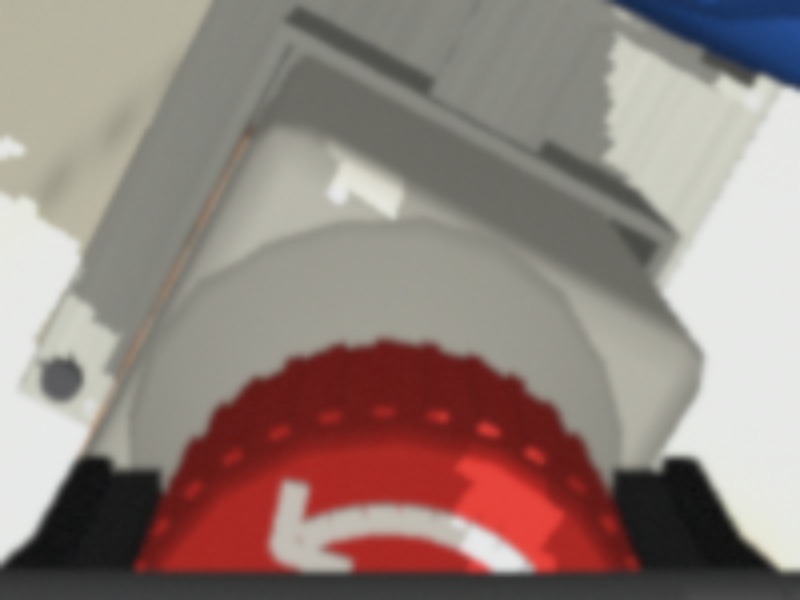

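The arrows have kept their place relative to the fingers while the bottle's square has turned under them, so the cap is following the twist (about 54° so far). I'll keep turning.

Emit:
send_rows([
  [[0,0,0,0,0,-0.03],[0,0,0,0,0,-0.03],[0,0,0,0,0,-0.03],[0,0,0,0,0,-0.03],[0,0,0,0,0,-0.03]],
])

```text
time: 10.3
position: [0.5857, -0.1934, 0.1429]
tool_rot: [[-0.88, 0.476, 0.003], [0.476, 0.88, -0.001], [-0.003, 0.0, -1.0]]
contact_force: [-2.0, 1.1, 11.5]
grip_width: 0.0474
grasp_force: 30.0
```

Emit:
send_rows([
  [[0,0,0,0,0,-0.03],[0,0,0,0,0,-0.03],[0,0,0,0,0,-0.01],[0,0,0,0,0,0],[0,0,0,0,0,0]],
])

```text
time: 10.92
position: [0.5858, -0.1934, 0.1429]
tool_rot: [[-0.961, 0.275, 0.003], [0.275, 0.961, -0.001], [-0.003, -0.0, -1.0]]
contact_force: [-0.9, 0.7, 10.6]
grip_width: 0.0472
grasp_force: 30.0
```

Run:
```python
from h import *
s=manip.sense(); print(s['moment'],s['contact_force'],s['joint_positions'],s['position'],np.degrees(np.arctan2(s['tool_rot'][1][1],s['tool_rot'][0][1])))
im,d=manip.grab_frame('wrist'); cv2.imwrite('pics/w3.png',cv2.resize(im[150:300,230:430],(800,600)))
```

```text
[0.19930267 0.33819596 0.02071058] [-0.90707615  0.69448521 10.5550936 ] [-2.55986489e+01  1.51594184e+01  9.32664707e+01  1.03718355e-02
  7.13780965e+01 -9.96363293e+01] [ 0.58579322 -0.19342804  0.14288773] 74.03434596904033
```

View pics/w3.png

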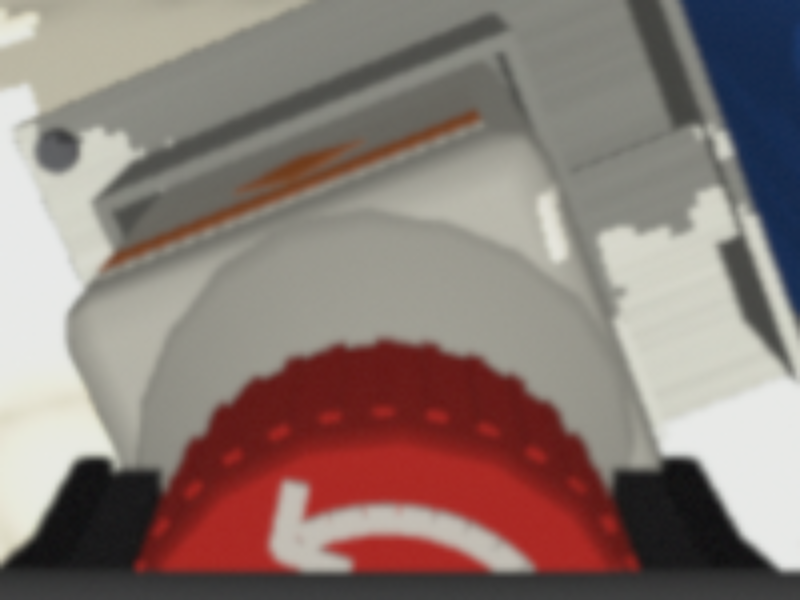

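The cap has turned about 93° with no slip: the arrow looks the same in the fingers and the bottle is still square in its pocket. Next is a slow lift.

Emit:
send_rows([
  [[0,0,-0.1,0,0,0],[0,0,-0.15,0,0,0],[0,0,-0.2,0,0,0],[0,0,-0.15,0,0,0],[0,0,0,0,0,0]],
])

```text
time: 11.6
position: [0.5842, -0.1928, 0.1556]
tool_rot: [[-0.961, 0.275, -0.001], [0.275, 0.961, 0.0], [0.001, 0.0, -1.0]]
contact_force: [-0.6, 0.7, -0.3]
grip_width: 0.0474
grasp_force: 30.0
```

Emit:
send_rows([
  [[0,0,-0.4,0,0,0],[0,0,-0.6,0,0,0],[0,0,-0.6,0,0,0],[0,0,-0.6,0,0,0],[0,0,-0.6,0,0,0]],
])

```text
time: 12.22
position: [0.5847, -0.193, 0.2276]
tool_rot: [[-0.961, 0.275, 0.001], [0.275, 0.961, -0.0], [-0.001, -0.0, -1.0]]
contact_force: [-0.6, 0.1, -0.4]
grip_width: 0.0475
grasp_force: 30.0
```

Emit:
send_rows([
  [[0,0,-0.5,0,0,0],[0,0,-0.2,0,0,0],[0,0,0,0,0,0],[0,0,0,0,0,0],[0,0,0,0,0,0]],
])

```text
time: 12.85
position: [0.5842, -0.1928, 0.2427]
tool_rot: [[-0.961, 0.275, -0.001], [0.275, 0.961, 0.001], [0.001, 0.0, -1.0]]
contact_force: [-0.5, 0.6, 0.1]
grip_width: 0.0469
grasp_force: 30.0
```

Run:
```python
from h import *
s=manip.sense(); print(s['position'],s['contact_force'],s['grasp_force'],np.abs(s['joint_velocities']).max())
im,d=manip.grab_frame('side'); cv2.imwrite('pics/s2.png',cv2.resize(im[200:390,250:450],(600,570)))
v,u=np.nonzero(d>0); P=ray_pts('side',np.c_[u,v],d[v,u]); m=(np.hypot(P[:,0]-.585,P[:,1]+.193)<.02)&(P[:,2]>.13)&(P[:,2]<.2); print(len(P[m]),np.percentile(P[m],[50,97],axis=0) if m.any() else 0)
```

```text
[ 0.58416232 -0.19279192  0.24273625] [-0.4671007   0.59271238  0.12938511] 29.999945246527204 0.04914748810445035
311 [[ 0.58300053 -0.19983491  0.14919343]
 [ 0.59911496 -0.18178601  0.16441804]]
```

View pics/s2.png

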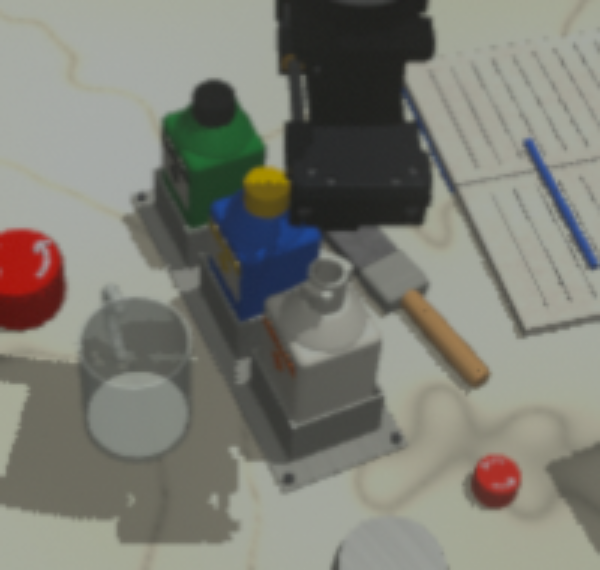

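The white bottle stands open in its pocket, with its mouth at crop pixel (330,270) and z at 0.164 m. The gripper hides the cap from this side, but the 47 mm opening and 30 N grip show it is held. I'm handing the job in.

```bash
python3 -c "
from cell import manip; print(manip.close_job())"
```

```text
the job is handed in; nothing more can be done
None
```

The red cap was pressed, turned about 93° and lifted off, and is held still with its rim about 77 mm above the mouth of the bottle, which still stands in its pocket; I handed the job in at about 13 s, and no verdict came back.

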